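Tuck the closing tab of a stock carton

ROBOT

A 6-joint arm with a two-finger parallel gripper is mounted at the origin on the work surface. World frame = base frame: x ahead of the robot, y to its left, z up, the work surface at z = 0. Lengths are in m, angles in degrees, forces in N, time in s.
With the tool pointing down it reaches from about 0.375 to 0.75 m from the base axis. Payload 9 kg.
Tool frame: the origin (TCP) lies at the very end of the fingers, on their centre line; the grasp point (between the pads) lies 19 mm behind it; z points along the fingers, y is the direction in which the jaws open and shut (so a half turn about z gives the same grasp; the last joint's range is limited). The gripper opens to 85 mm and grips with 20 to 120 N. Pads are 22 mm wide; open, the fingers measure 114 mm over their backs; the gripper's body (76 mm by 85 mm) begins 54 mm behind the grasp point. The pads swing forward as they close: fully open they stand 13 mm farther back than shut.
Start: joints at [-12.473, 5.964, 5.575, 89.605, 0, 77.527], TCP at [0.6, 0, 0.231] pointing down, gripper open.
Joint ranges: [-171.21, 171.21], [-48.23, 106.86], [-62.78, 66.21], [-105.2, 120.99], [-86.42, 89.51], [-180, 180]. Speed limits (degrees/s): [127.2, 127.2, 147.25, 180, 180, 180].

INTERFACE

Orientations are given as a 3x3 rotation matrix whose columns are the frame's x, y, z axes.
In Python, from cell import arm gives the robot as it stands.
- The arm moves only by the tool move_arm, never from a script. Its argument "rows" is a list of rows, each an object with "claw": the closure, from -1 (fully open) to 1 (shut), so that 0 is half open; "travel": the shift along the tool's x, y, z in mm, a list of three; "yaw": the turn about the tool's z in rad. In form: [{"claw": claw, "travel": [tx, ty, tz], "yaw": yaw}, ...]. A call has 1 to 8 rows; each row is the pose to reach, as a shift and turn from the pose commanded when the call began, along the tool's axes at that moment; what a row does not reach only later rows make up. A row lasts 1/12 s, in which the tool goes at most 41.7 mm and 7.16 degrees, less where a joint would pass 70% of its speed; a pose out of reach is approached as far as the arm can. A call with a gripper value outside its range is refused whole. The fingers move at their own pace and stop on an object; the grip force is fixed at half the most. Time passes only in rows, so rows that repeat a pose let the fingers close. It gives the time, the measured TCP pose, the force and the opening at its end, in the units of the state.
- arm.read_state(): the state, without advancing time (a new reading comes with each control period).
- arm.capture(name): name is "scene" or "side" or "wrist"; returns the picture (384x512x3 uint8, red, green, blue); there is no depth.
- arm.camera_model(name): a dict with "fx", "fy", "cx", "cy" (pixels), "k1" (the pictures are not rectified: a ray, as slopes to the right and down, at radius r is drawn at 1 + k1 r^2 times it, then the intrinsics apply), "extrinsics" (4x4, takes a point from world to camera coordinates); the wrist camera has in their place "mount" (4x4, takes a point from camera to tool coordinates, whose origin is the TCP and whose axes are the flange's). Camera axes: x right, y down, z forward; pixel columns grow to the right and rows downward; lengths in m; the calibration is good to about 2 mm. A picture is of the moment at which its call begins: read the wrist's pose just before it. camera_model takes no time and is no camera call.
- arm.sign_off(): hands the job in, once; it reports no verdict.
The state is a dict: "t": time; "qpos": joint angles; "joint_vel": joint speeds; "tau": joint torques, N m; "eef_pos": TCP position; "orientation": TCP orientation; "wrist_force": force on the tool from outside, world axes, zero at the start; "torque": the same for the moment, N m; "gripper_width": opening from 0.0 (shut) to 1.0 (fully open).
Only numpy, scipy, OpenCV 4.12 (cv2) and the standard library are available. Lean on these libraries where they do the work, as an engineer would, in place of code of your own. Each camera call takes 0.05 s, during which the arm holds its last target. There are 200 camera calls.

TASK

Close the stock carton in the middle of the table: with the fingertips push its upright hinged tab over until it lies flat on the lid, then push the tab along the lid so that its free edge goes well in beneath the retaining lip and stays held down when let go. Only push and press: do not pinch the tab, and do not lift the carton or shove it along the table, and leave the other things on the lid and the table where they are.

Things in the scene. Friction and masses are not known exactly. Their poses are not given: they have to be found in the camera images.
- carton: closed cardboard stock carton, loose, about 3 kg; 210 (its x) x 330 (its y) x 110 mm high, flat lid top 110 mm above its origin, which is the centre of its underside. Its +x points roughly away from the robot (within 0.55 rad). On the lid, centred across its y: a hinge rod near its -x side, a tab on it, and a lip bracket towards +x.
- tab (a joint): angle of the black plastic tab about its hinge rod, rad: 0 = lying flat on the lid pointing along the carton's +x, 1.57 = upright, more = leaning back towards -x; range 0 to 2.2. It starts between 1.5 and 1.95. Stiff and springy: it rests where it starts, but let go when folded and not tucked it springs up to about 0.8; holding it flat takes under 2 N at 35 mm from the hinge. Tucked and let go, it rests against the underside of the lip at about 0.05 to 0.1.
- rod (a joint): shift of the hinge rod, and the tab with it, along the carton's +x in its two slots, m: 0 = pulled back (the start), 0.022 = pushed home. Stays where it is left; moving it takes about 4 N. At 0 the folded tab's free edge stops 10 mm short of the lip edge, at 0.022 it is 12 mm beneath the lip; it must be folded flat with the rod still back, or it comes down on top of the lip.
- tab_hinge (a point): point on the hinge rod's axis at the middle of the tab, 4 mm above the lid top; at the start 55 mm from the carton's origin towards its -x. Its axes are the carton's.
- tab_edge (a point): middle of the tab's free edge, 85 mm from the hinge axis. The tab is a plate 85 mm long from the hinge, 110 mm wide (carton y), 4 mm thick (the hinge axis lies in its mid-plane).
- tab_ridge (a point): middle of the top of the push ridge on the tab's outer face (the face up when folded, towards the robot when upright): a bar 80 mm wide along the hinge direction, 6 mm thick, standing 10 mm above the plate, centred 55 mm from the hinge axis. There are 50 mm of plain plate between hinge and ridge for the fingertips; pushing the ridge towards +x slides the tab home.
- lip_edge (a point): middle of the lower front edge of the grey retaining lip: a strip 26 mm deep (carton x) by 146 mm wide and 3 mm thick on two end posts, its underside 12.5 mm and top 15.5 mm above the lid; a flared guide rises from this edge 8 mm towards -x to about 21 mm above the lid. 40 mm from the carton's origin towards its +x.
- tape_roll: roll of parcel tape lying flat on the carton's lid near its +y end, 60 mm across, 24 mm high, 38 mm hole; bystander, origin at the centre of its underside
- label_block: white paper label block, 76 x 50 x 18 mm, on the carton's lid near its -y end; bystander, origin at the centre of its underside
- mug: white mug, 80 mm across, 95 mm high, on the table beside the carton's +y end; bystander, origin at the centre of its underside
- scanner: hand scanner in its stand, 135 mm high, foot 80 x 75 mm, on the table beside the carton's -y end; bystander, origin at the centre of its underside
- spray: white spray bottle, 60 mm across, 190 mm high, on the left of the table; bystander, origin at the centre of its underside
- small_box: small closed cardboard box, 160 x 100 x 70 mm, on the right of the table; bystander, origin at the centre of its underside

How it is judged:
By the outcome, as a careful person would: the job done as asked, in the order asked, and still so for the second after the job is handed in, with the robot touching nothing.
It also fails if it takes over 38 s, if anything falls off the work surface, if the arm or the gripper's body presses on something with over 40 N, if the wrist force passes 120 N, or if a joint passes its speed limit or range.

## Working session

There is one attempt and no reset: what is moved stays moved. The work goes in short steps, Python scripts to look and compute and a tool call to move; the robot and the scene stay as the last step left them, time stands still between calls to the robot, and variables do not carry over. Pictures are saved under pics/ and viewed, about 8 in all and at most 12, crops included, and the job is handed in when it is done.

Besides the shell and the picture viewer there is one more tool, called after "Request:" as name([rows], argument=value, ...), one row to a line, values as JSON. move_arm: Moves the arm, as the interface text tells. Its arguments: {"type":"object","properties":{"rows":{"type":"array"}},"required":["rows"]}

```bash
mkdir -p pics
cat > h.py <<'E'
import numpy as np, cv2
from cell import arm
def ray(name,px,st=None):
    m=arm.camera_model(name)
    d=np.array([(px[0]-m['cx'])/m['fx'],(px[1]-m['cy'])/m['fy']])
    u=d.copy()
    for _ in range(20): u=d/(1+m['k1']*(u@u))
    v=np.array([u[0],u[1],1.])
    E=np.array(m['extrinsics']); R,t=E[:3,:3],E[:3,3]
    return -R.T@t, R.T@v
def plane(name,px,z):
    o,v=ray(name,px); return o+v*(z-o[2])/v[2]
def proj(name,P):
    m=arm.camera_model(name);E=np.array(m['extrinsics'])
    c=E[:3,:3]@np.array(P)+E[:3,3];u=c[:2]/c[2];u=u*(1+m['k1']*(u@u))
    return np.array([m['fx']*u[0]+m['cx'],m['fy']*u[1]+m['cy']])
def save(name,fn,crop=None,s=1):
    im=arm.capture(name)[:,:,::-1].copy(); cv2.imwrite('pics/raw_'+fn,im)
    if crop: x0,y0,x1,y1=crop; im=im[y0:y1,x0:x1]
    cv2.imwrite('pics/'+fn,cv2.resize(im,None,fx=s,fy=s,interpolation=cv2.INTER_CUBIC)); return im
E
python3 - <<'E'
from h import *
a=save('scene','s0.png');b=save('side','d0.png')
cv2.imwrite('pics/both0.png',cv2.resize(np.vstack([a,b]),(400,600)) if 0 else cv2.resize(a,(768,576)))
cv2.imwrite('pics/side0.png',cv2.resize(b,(768,576)))
for n in('scene','side'):
    print(n,ray(n,(256,192)))
s=arm.read_state();print(s)
E
```

```text
scene (array([ 1.64934822, -0.06603443,  0.93249784]), array([-0.7877968 ,  0.03681914, -0.61498599]))
side (array([0.01140532, 1.32794521, 1.02022186]), array([ 0.33176767, -0.77054589, -0.54431603]))
{'t': 0.1, 'qpos': array([-1.24747099e+01,  5.99657387e+00,  5.53158523e+00,  8.96045387e+01,
        7.25919956e-05,  7.75282070e+01]), 'joint_vel': array([-0.00086118, -0.13804501,  0.04703142,  0.10819416,  0.12622476,
        0.0953081 ]), 'tau': array([ 5.58294560e-03, -5.58208680e+01,  5.04719281e+01,  1.31238697e-02,
       -3.14059680e-04, -9.08449465e-05]), 'eef_pos': array([5.99701851e-01, 6.10314758e-05, 2.30586688e-01]), 'orientation': array([[ 5.10669685e-05,  9.99999297e-01, -1.18455917e-03],
       [ 9.99999964e-01, -5.07550373e-05,  2.63359547e-04],
       [ 2.63299240e-04, -1.18457258e-03, -9.99999264e-01]]), 'wrist_force': array([ 0.20847547,  0.57655298, -0.10885196]), 'torque': array([ 0.00908929,  0.01470403, -0.02981691]), 'gripper_width': 0.9951355841953763}
```

View pics/both0.png

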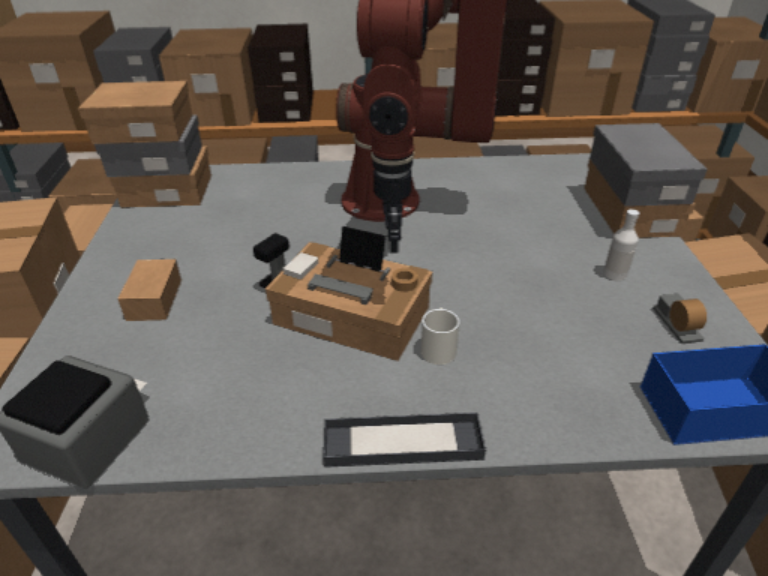

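View pics/side0.png

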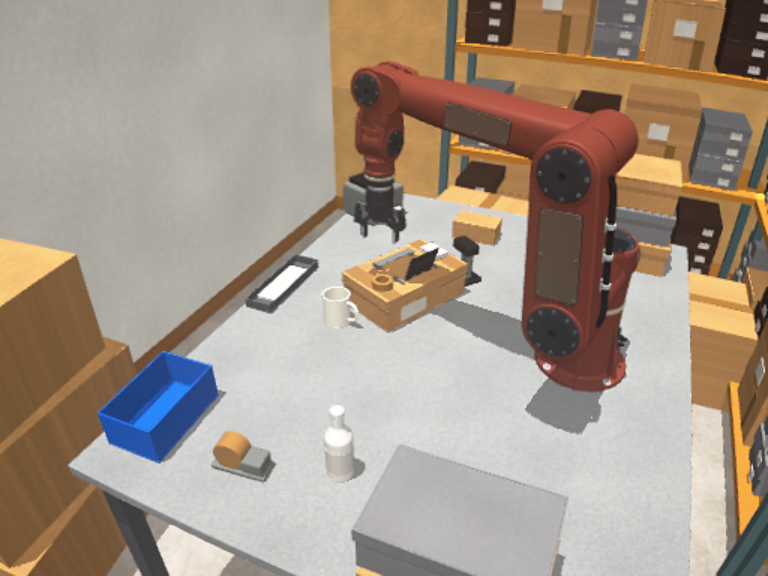

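The scene view (768 px wide) shows the carton at about (350,295), with the tab upright at (362,248), the lip at (340,289), the tape at (404,278) and the gripper tip at (394,245). I'll zoom in on both views for the corners.

Run:
```python
from h import *
a=cv2.imread('pics/raw_s0.png')[145:245,165:315];b=cv2.imread('pics/raw_d0.png')[145:230,215:335]
f=lambda i,s:cv2.resize(i,None,fx=s,fy=s,interpolation=cv2.INTER_CUBIC)
cv2.imwrite('pics/ca.png',f(a,5));cv2.imwrite('pics/cb.png',f(b,6))
```

```text
(no output)
```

View pics/ca.png

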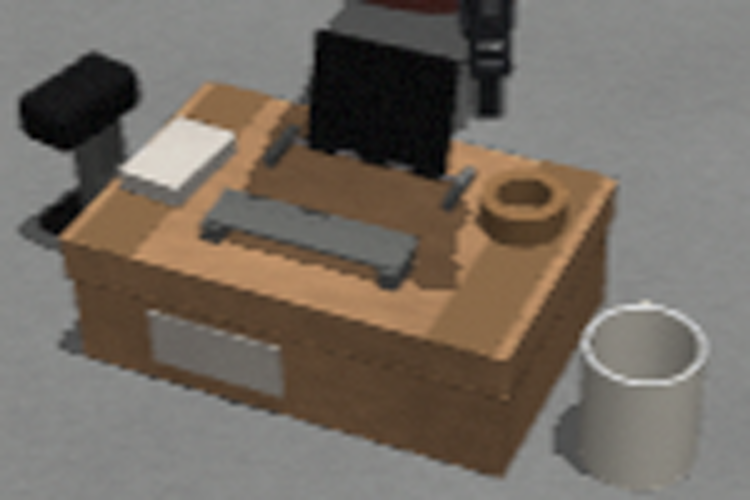

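View pics/cb.png

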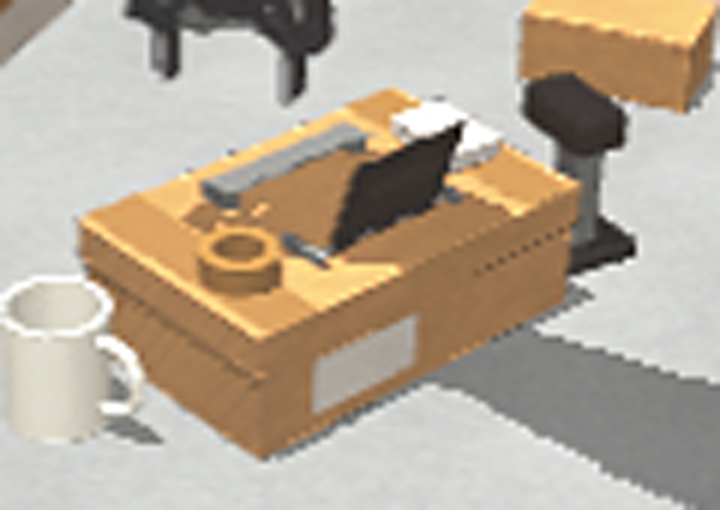

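The lid corners, the tab outline and the lip are readable in both crops (scene: lid (208,84), (62,240), (503,360), (615,183); tab top (317,30)-(458,62)). Next I'll cast rays through them.

```bash
cat >> h.py <<'E'
def tri(p,q):
    o1,v1=ray('scene',p);o2,v2=ray('side',q)
    t=np.linalg.lstsq(np.c_[v1,-v2],o2-o1,rcond=None)[0]
    A,B=o1+t[0]*v1,o2+t[1]*v2
    return (A+B)/2,np.linalg.norm(A-B)
E
python3 - <<'E'
from h import *
S=lambda u:((u[0]+.5)/5-.5+165,(u[1]+.5)/5-.5+145)
D=lambda u:((u[0]+.5)/6-.5+215,(u[1]+.5)/6-.5+145)
np.set_printoptions(precision=4,suppress=True)
# order (-x,-y),(+x,-y),(+x,+y),(-x,+y)
s=[(208,84),(62,240),(503,360),(617,183)];d=[(580,187),(395,90),(80,225),(262,338)]
ps=np.array([plane('scene',S(u),.11) for u in s]);pd=np.array([plane('side',D(u),.11) for u in d])
for n,P in(('scene',ps),('side',pd),('mean',(ps+pd)/2)):
    ex=(P[1]+P[2]-P[0]-P[3]);ey=(P[2]+P[3]-P[0]-P[1])
    print(n,P[:,:2].tolist(),'c',P.mean(0),np.linalg.norm(ex)/2,np.linalg.norm(ey)/2,'yaw',np.arctan2(ex[1],ex[0]),np.arctan2(-ey[0],ey[1]))
for a,b in zip(s,d): print('tri',*tri(S(a),D(b)))
T={'top-':((317,30),(463,125)),'top+':((458,62),(358,180)),'bot+':((443,175),(332,245)),'lip-':((213,228),(362,145)),'lip+':((410,262),(222,203))}
for k,(a,b) in T.items(): print(k,*tri(S(a),D(b)))
E
```

```text
scene [[0.39676578919207617, -0.19465377011319349], [0.5827272977686209, -0.28502652896897684], [0.7230110854770818, 0.005536099971923489], [0.5409942978267681, 0.0985225412605242]] c [ 0.5609 -0.0939  0.11  ] 0.2055654535492344 0.3246915448583807 yaw -0.4622771385275914 -0.4535140390980415
side [[0.3876892927640765, -0.19072750478899092], [0.5731846083207385, -0.2803177747105139], [0.7138549331368569, 0.015595750092354699], [0.530493923729557, 0.0981056879067872]] c [ 0.5513 -0.0893  0.11  ] 0.20351503013824238 0.3249179797198139 yaw -0.4365542610632285 -0.45139963710880404
mean [[0.39222754097807633, -0.19269063745109222], [0.5779559530446796, -0.28267215183974537], [0.7184330093069693, 0.010565925032139094], [0.5357441107781625, 0.0983141145836557]] c [ 0.5561 -0.0916  0.11  ] 0.20452332532563078 0.3248045807762266 yaw -0.44948016840311844 -0.45245646959397084
tri [ 0.3894 -0.1958  0.106 ] 0.0017095223451004515
tri [ 0.5759 -0.2868  0.1056] 0.0015356612016310565
tri [0.7179 0.0065 0.1046] 0.0017618694057760173
tri [0.5329 0.0977 0.1067] 0.005696892611351414
top- [ 0.4583 -0.1075  0.1916] 0.0019632461870534544
top+ [ 0.5019 -0.0094  0.1879] 0.0041878653697973705
bot+ [ 0.5285 -0.0243  0.1151] 0.003548185724946796
lip- [ 0.5673 -0.1851  0.1062] 0.005048983149042983
lip+ [ 0.6267 -0.0496  0.1146] 1.70140785674029e-05
```

Carton centre is about (0.556, -0.092) with yaw -0.452; the measured sizes (205 x 325) and heights fit what is given. The hinge is about (0.5065, -0.0685) and the tab about 1.9 rad. I'll use shut fingers with the jaw axis along the carton's y, going in behind the tab.

Request:
move_arm([
  {"claw": 1,"travel": [-37,-157,0],"yaw": -1.119},
  {"claw": 1,"travel": [-37,-157,0],"yaw": -1.119},
  {"claw": 1,"travel": [-37,-157,0],"yaw": -1.119},
  {"claw": 1,"travel": [-37,-157,0],"yaw": -1.119},
  {"claw": 1,"travel": [-37,-157,0],"yaw": -1.119},
  {"claw": 1,"travel": [-37,-157,0],"yaw": -1.119},
  {"claw": 1,"travel": [-37,-157,0],"yaw": -1.119},
  {"claw": 1,"travel": [-37,-157,0],"yaw": -1.119},
])

```text
t: 0.77
eef_pos: [0.4427, -0.0371, 0.2312]
orientation: [[-0.845, 0.535, 0.0], [0.535, 0.845, -0.0], [-0.0, 0.0, -1.0]]
wrist_force: [-0.7, -0.5, 0.0]
gripper_width: 0.001
```

Request:
move_arm([
  {"claw": 1,"travel": [0,0,0],"yaw": -0.112},
  {"claw": 1,"travel": [0,0,40],"yaw": -0.112},
  {"claw": 1,"travel": [0,0,77],"yaw": -0.112},
  {"claw": 1,"travel": [0,0,77],"yaw": -0.112},
])

```text
t: 1.1
eef_pos: [0.4392, -0.0355, 0.1471]
orientation: [[-0.897, 0.443, -0.01], [0.443, 0.897, 0.004], [0.01, -0.001, -1.0]]
wrist_force: [-1.9, 1.2, -1.5]
gripper_width: -0.001
```

```bash
cat >> h.py <<'E'
H=np.array([.5065,-.0685]);ex=np.array([.8996,-.4368]);ey=np.array([.4368,.8996])
def rep():
    s=arm.read_state();p=np.array(s['eef_pos']);d=p[:2]-H;f=np.array(s['wrist_force'])
    print('t %.2f corner X %.1f Y %.1f Z %.1f mm; F ex %.2f ey %.2f z %.2f'%(s['t'],d@ex*1e3+11,d@ey*1e3,(p[2]-.114)*1e3,f[:2]@ex,f[:2]@ey,f[2]))
E
python3 - <<'E'
from h import *
rep(); a=save('scene','s1.png')[135:235,165:315];b=save('side','d1.png')[135:220,215:335]
f=lambda i,s:cv2.resize(i,s,interpolation=cv2.INTER_CUBIC)
cv2.imwrite('pics/m1.png',np.vstack([f(a,(450,300)),f(b,(450,300))]))
print(arm.read_state()['orientation'])
E
```

```text
t 1.10 corner X -64.0 Y 0.3 Z 33.1 mm; F ex -2.23 ey 0.22 z -1.46
[[-8.96559774e-01  4.42916835e-01 -2.29106364e-03]
 [ 4.42915715e-01  8.96562694e-01  1.00247844e-03]
 [ 2.49809677e-03 -1.15966247e-04 -9.99996873e-01]]
```

View pics/m1.png

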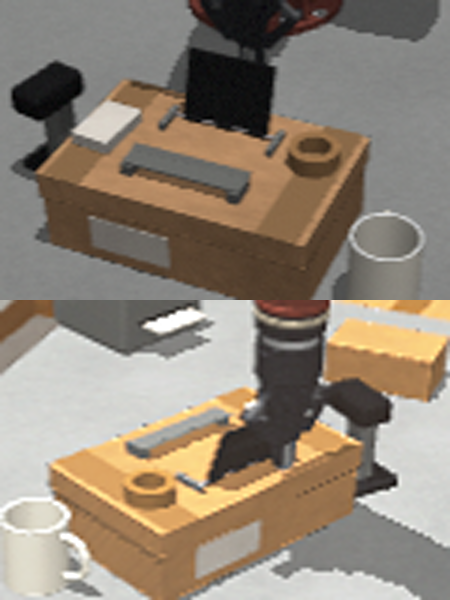

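The fingers are behind the tab (lower view: finger at (288,450), tab top at (240,432)). Next I'll push forward gently.

Request:
move_arm([
  {"claw": 1,"travel": [0,0,0],"yaw": 0},
  {"claw": 1,"travel": [-15,0,0],"yaw": 0},
  {"claw": 1,"travel": [-25,0,0],"yaw": 0},
  {"claw": 1,"travel": [-33,0,0],"yaw": 0},
  {"claw": 1,"travel": [-40,0,0],"yaw": 0},
  {"claw": 1,"travel": [-47,0,0],"yaw": 0},
  {"claw": 1,"travel": [-54,0,0],"yaw": 0},
  {"claw": 1,"travel": [-60,0,0],"yaw": 0},
])

```text
t: 1.87
eef_pos: [0.4975, -0.0639, 0.1547]
orientation: [[-0.897, 0.443, 0.0], [0.443, 0.897, -0.0], [-0.0, 0.0, -1.0]]
wrist_force: [-0.4, 0.5, 1.0]
gripper_width: 0.001
```

```bash
python3 -c "
from h import *
rep(); save('side','d2.png'); rep()"
```

```text
t 1.87 corner X 0.9 Y 0.2 Z 40.7 mm; F ex -0.57 ey 0.30 z 0.96
t 1.92 corner X 1.6 Y 0.1 Z 40.5 mm; F ex 0.17 ey -0.15 z 0.52
```

Request:
move_arm([
  {"claw": 1,"travel": [-6,0,1],"yaw": 0},
  {"claw": 1,"travel": [-12,0,3],"yaw": 0},
  {"claw": 1,"travel": [-18,0,6],"yaw": 0},
  {"claw": 1,"travel": [-22,0,9],"yaw": 0},
  {"claw": 1,"travel": [-25,0,13],"yaw": 0},
  {"claw": 1,"travel": [-28,0,17],"yaw": 0},
  {"claw": 1,"travel": [-28,0,17],"yaw": 0},
])

```text
t: 2.5
eef_pos: [0.5219, -0.076, 0.1362]
orientation: [[-0.897, 0.443, -0.001], [0.443, 0.897, 0.0], [0.001, -0.0, -1.0]]
wrist_force: [0.0, -0.1, -0.0]
gripper_width: -0.002
```

Run:
```python
from h import *
rep(); a=save('scene','s3.png')[145:225,165:285];b=save('side','d3.png')[135:220,215:335];rep()
f=lambda i,s:cv2.resize(i,s,interpolation=cv2.INTER_CUBIC)
cv2.imwrite('pics/m3.png',np.vstack([f(a,(450,300)),f(b,(450,300))]))
```

```text
t 2.50 corner X 28.1 Y -0.1 Z 22.2 mm; F ex 0.08 ey -0.08 z -0.04
t 2.60 corner X 27.9 Y 0.0 Z 22.9 mm; F ex -0.51 ey -0.03 z -0.43
```

View pics/m3.png

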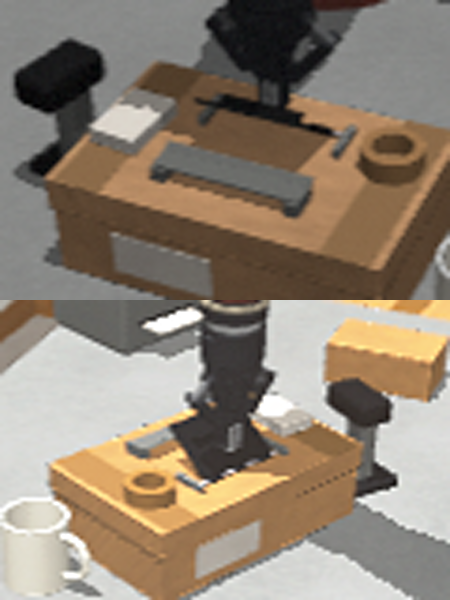

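The tab is now about 0.6 rad, with the fingertip on the plate behind the ridge (lower view (235,435)), and forces are small. Next I'll continue the arc down to flat.

Request:
move_arm([
  {"claw": 1,"travel": [-2,0,4],"yaw": 0},
  {"claw": 1,"travel": [-4,0,8],"yaw": 0},
  {"claw": 1,"travel": [-5,0,12],"yaw": 0},
  {"claw": 1,"travel": [-6,0,16],"yaw": 0},
  {"claw": 1,"travel": [-6,0,18],"yaw": 0},
  {"claw": 1,"travel": [-6,0,20],"yaw": 0},
  {"claw": 1,"travel": [-6,0,20.5],"yaw": 0},
  {"claw": 1,"travel": [-6,0,20.5],"yaw": 0},
])

```text
t: 3.27
eef_pos: [0.5271, -0.0785, 0.1166]
orientation: [[-0.897, 0.443, -0.0], [0.443, 0.897, 0.0], [0.0, -0.0, -1.0]]
wrist_force: [0.6, -0.4, 0.1]
gripper_width: -0.007
```

Run:
```python
from h import *
rep(); a=save('scene','s4.png')[145:225,165:285];rep();b=save('side','d4.png')[150:210,225:315];rep()
f=lambda i,s:cv2.resize(i,s,interpolation=cv2.INTER_CUBIC)
cv2.imwrite('pics/m4.png',np.vstack([f(a,(450,300)),f(b,(450,300))]))
```

```text
t 3.27 corner X 33.9 Y -0.0 Z 2.6 mm; F ex 0.72 ey -0.14 z 0.09
t 3.32 corner X 33.9 Y -0.0 Z 2.7 mm; F ex 0.43 ey 0.67 z -0.47
t 3.37 corner X 33.9 Y -0.0 Z 2.7 mm; F ex 0.73 ey -0.43 z -0.23
```

View pics/m4.png

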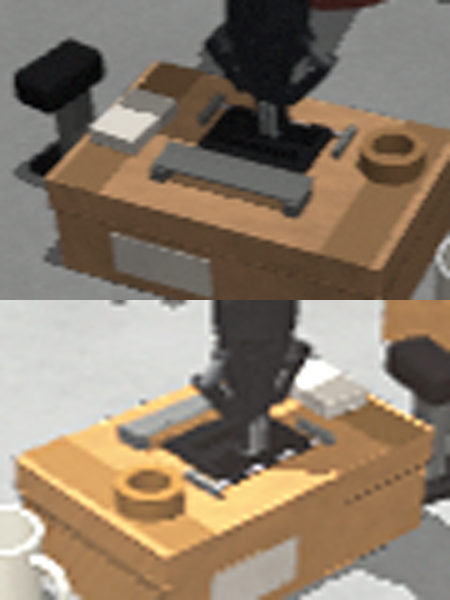

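The tab is flat in front of the lip (upper view: its edge at (270,170) is short of the lip, which starts at (165,155)). Next I'll press slightly and advance to the ridge.

Request:
move_arm([
  {"claw": 1,"travel": [0,0,1],"yaw": 0},
  {"claw": 1,"travel": [-4,0,1],"yaw": 0},
  {"claw": 1,"travel": [-8,0,1],"yaw": 0},
  {"claw": 1,"travel": [-12,0,1],"yaw": 0},
  {"claw": 1,"travel": [-15,0,1],"yaw": 0},
  {"claw": 1,"travel": [-18,0,1],"yaw": 0},
  {"claw": 1,"travel": [-20,0,1],"yaw": 0},
  {"claw": 1,"travel": [-20,0,1],"yaw": 0},
])

```text
t: 4.03
eef_pos: [0.5456, -0.0877, 0.1159]
orientation: [[-0.897, 0.443, 0.0], [0.443, 0.897, 0.0], [-0.0, 0.0, -1.0]]
wrist_force: [-1.7, 0.4, 4.6]
gripper_width: 0.002
```

```bash
python3 -c "
from h import *
rep(); save('side','d5.png'); rep()"
```

```text
t 4.03 corner X 54.6 Y -0.1 Z 1.9 mm; F ex -1.65 ey -0.40 z 4.63
t 4.08 corner X 54.6 Y -0.1 Z 1.9 mm; F ex -2.16 ey 0.31 z 3.63
```

Request:
move_arm([
  {"claw": 1,"travel": [-2,0,0],"yaw": 0},
  {"claw": 1,"travel": [-4,0,0],"yaw": 0},
  {"claw": 1,"travel": [-6,0,0],"yaw": 0},
  {"claw": 1,"travel": [-6,0,0],"yaw": 0},
])

```text
t: 4.42
eef_pos: [0.5509, -0.0902, 0.1158]
orientation: [[-0.897, 0.443, 0.0], [0.443, 0.897, 0.0], [0.0, 0.0, -1.0]]
wrist_force: [-2.4, 1.5, 4.7]
gripper_width: 0.003
```

Run:
```python
from h import *
rep(); a=save('scene','s6.png')[145:225,165:285];rep();b=save('side','d6.png')[150:210,225:315];rep()
f=lambda i,s:cv2.resize(i,s,interpolation=cv2.INTER_CUBIC)
cv2.imwrite('pics/m6.png',np.vstack([f(a,(450,300)),f(b,(450,300))]))
```

```text
t 4.42 corner X 60.4 Y -0.2 Z 1.8 mm; F ex -2.80 ey 0.33 z 4.70
t 4.47 corner X 60.4 Y -0.2 Z 1.8 mm; F ex -1.80 ey 0.55 z 4.78
t 4.52 corner X 60.4 Y -0.2 Z 1.9 mm; F ex -1.34 ey 1.00 z 5.07
```

View pics/m6.png

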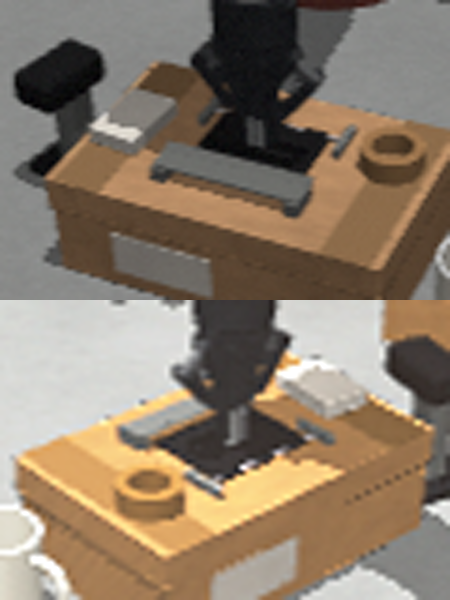

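The tab is still flat and just reaching the lip (lower view (165,440)), and the carton hasn't moved. I'll keep pushing in small steps.

Request:
move_arm([
  {"claw": 1,"travel": [-2,0,0],"yaw": 0},
  {"claw": 1,"travel": [-4,0,0],"yaw": 0},
  {"claw": 1,"travel": [-6,0,0],"yaw": 0},
  {"claw": 1,"travel": [-8,0,0],"yaw": 0},
  {"claw": 1,"travel": [-9,0,0],"yaw": 0},
  {"claw": 1,"travel": [-9,0,0],"yaw": 0},
])

```text
t: 5.02
eef_pos: [0.5589, -0.0941, 0.1159]
orientation: [[-0.897, 0.443, 0.0], [0.443, 0.897, 0.0], [0.0, 0.0, -1.0]]
wrist_force: [-2.4, 1.5, 4.3]
gripper_width: -0.001
```

Run:
```python
from h import *
rep(); a=save('scene','s7.png')[145:225,165:285];rep();b=save('side','d7.png')[150:210,225:315];rep()
# dark-pixel extent of tab in side view: compare images, carton shift check
def lab(i): # carton label + silhouettes: phase correlation on a carton-only patch
    return cv2.cvtColor(i,cv2.COLOR_BGR2GRAY).astype(np.float32)
for n,(x0,y0,x1,y1) in {'s':(180,195,270,240),'d':(225,180,310,222)}.items():
    p=lab(cv2.imread(f'pics/raw_{n}4.png'))[y0:y1,x0:x1];q=lab(cv2.imread(f'pics/raw_{n}7.png'))[y0:y1,x0:x1]
    print(n,cv2.phaseCorrelate(p,q))
```

```text
t 5.02 corner X 69.3 Y -0.2 Z 1.9 mm; F ex -2.86 ey 0.31 z 4.31
t 5.07 corner X 69.3 Y -0.2 Z 1.9 mm; F ex -2.70 ey 1.62 z 4.54
t 5.12 corner X 69.3 Y -0.2 Z 1.9 mm; F ex -2.66 ey 0.26 z 5.03
s ((0.015232163397200793, 0.5349700197096503), 0.9846104004942341)
d ((0.012995319403117378, 0.17865815992323064), 0.8491608669139721)
```

Run:
```python
import cv2,numpy as np
f=lambda i,s:cv2.resize(i,s,interpolation=cv2.INTER_CUBIC)
R=[]
for k in('4','7'):
    a=cv2.imread(f'pics/raw_s{k}.png')[160:210,190:270];b=cv2.imread(f'pics/raw_d{k}.png')[155:205,235:315]
    R.append(np.vstack([f(a,(400,250)),f(b,(400,250))]))
cv2.imwrite('pics/m7.png',np.hstack(R))
g=lambda n,k:cv2.cvtColor(cv2.imread(f'pics/raw_{n}{k}.png'),6).astype(np.float32)
for n,(x0,y0,x1,y1) in {'s':(178,208,265,240),'d':(225,197,310,222)}.items():
    print(n,cv2.phaseCorrelate(g(n,4)[y0:y1,x0:x1],g(n,7)[y0:y1,x0:x1]), abs(g(n,4)[y0:y1,x0:x1]-g(n,7)[y0:y1,x0:x1]).max())
```

```text
s ((-0.037018586909717044, -0.03248986844925028), 0.999373820092943) 6.0
d ((-0.09093577965165167, 0.4280362058480236), 1.012172275543213) 95.0
```

View pics/m7.png

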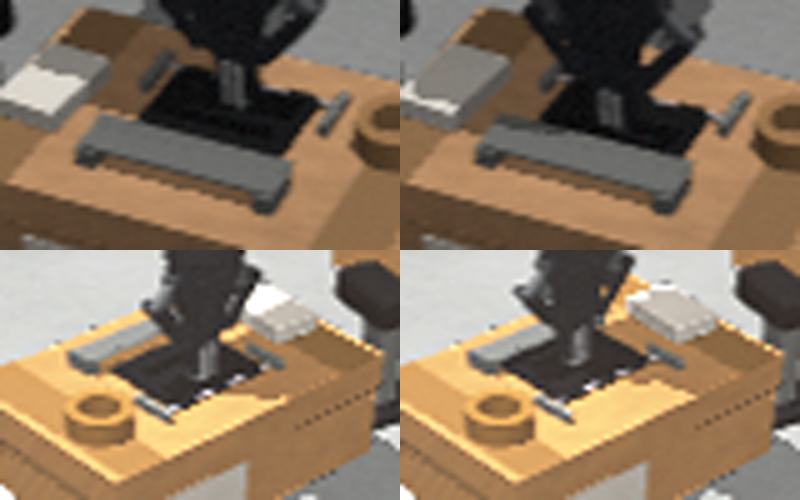

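The carton hasn't moved and the tab has slid: its hinge end moved towards the lip and its edge is going under it. I'll keep going in small steps, watching for the stop.

Request:
move_arm([
  {"claw": 1,"travel": [-2,0,0],"yaw": 0},
  {"claw": 1,"travel": [-4,0,0],"yaw": 0},
  {"claw": 1,"travel": [-6,0,0],"yaw": 0},
  {"claw": 1,"travel": [-6,0,0],"yaw": 0},
])

```text
t: 5.45
eef_pos: [0.5632, -0.0963, 0.1156]
orientation: [[-0.897, 0.443, -0.002], [0.443, 0.897, 0.001], [0.003, 0.0, -1.0]]
wrist_force: [-7.9, 4.9, 9.0]
gripper_width: 0.002
```

Request:
move_arm([
  {"claw": 1,"travel": [-1,0,0],"yaw": 0},
  {"claw": 1,"travel": [-2,0,0],"yaw": 0},
  {"claw": 1,"travel": [-2,0,0],"yaw": 0},
])

```text
t: 5.7
eef_pos: [0.5634, -0.0963, 0.1154]
orientation: [[-0.897, 0.442, -0.006], [0.442, 0.897, 0.002], [0.006, -0.0, -1.0]]
wrist_force: [-16.1, 8.0, 12.5]
gripper_width: -0.0
```

```bash
cat >> h.py <<'E'
def chk(k):
    g=lambda n,k:cv2.cvtColor(cv2.imread(f'pics/raw_{n}{k}.png'),6).astype(np.float32)
    x0,y0,x1,y1=178,208,265,240
    p,q=g('s',4)[y0:y1,x0:x1],g('s',k)[y0:y1,x0:x1]
    print('carton shift px',cv2.phaseCorrelate(p,q)[0],abs(p-q).max())
E
python3 - <<'E'
from h import *
rep(); save('scene','s8.png');rep();save('side','d8.png');rep();chk(8)
E
```

```text
t 5.70 corner X 74.3 Y -0.1 Z 1.4 mm; F ex -17.98 ey 0.16 z 12.49
t 5.75 corner X 74.3 Y -0.2 Z 1.4 mm; F ex -17.40 ey -0.65 z 11.55
t 5.80 corner X 74.3 Y -0.2 Z 1.4 mm; F ex -17.40 ey 0.19 z 12.56
carton shift px (0.03850758420047384, -0.005064638026713197) 6.0
```

The tab hit a hard stop at X=74.3 mm (52+22 expected), and the carton is still unmoved. Now I'll unload and lift off.

Request:
move_arm([
  {"claw": 1,"travel": [2,0,0],"yaw": 0},
  {"claw": 1,"travel": [4,0,-1],"yaw": 0},
  {"claw": 1,"travel": [5,0,-4],"yaw": 0},
  {"claw": 1,"travel": [6,0,-10],"yaw": 0},
  {"claw": 1,"travel": [6,0,-30],"yaw": 0},
  {"claw": 1,"travel": [6,0,-70],"yaw": 0},
  {"claw": 1,"travel": [100,0,-110],"yaw": 0},
  {"claw": 1,"travel": [100,0,-110],"yaw": 0},
])

```text
t: 6.47
eef_pos: [0.4924, -0.0617, 0.2201]
orientation: [[-0.896, 0.444, 0.001], [0.444, 0.896, -0.001], [-0.001, -0.0, -1.0]]
wrist_force: [-1.1, 0.8, 0.2]
gripper_width: -0.001
```

Request:
move_arm([
  {"claw": 1,"travel": [60,0,0],"yaw": 0},
  {"claw": 1,"travel": [60,0,0],"yaw": 0},
  {"claw": 1,"travel": [60,0,0],"yaw": 0},
  {"claw": 1,"travel": [60,0,0],"yaw": 0},
])

```text
t: 6.8
eef_pos: [0.4381, -0.0345, 0.2193]
orientation: [[-0.897, 0.443, 0.002], [0.443, 0.897, -0.001], [-0.002, 0.0, -1.0]]
wrist_force: [0.1, 0.0, -0.9]
gripper_width: -0.001
```

Run:
```python
from h import *
rep(); save('scene','s9.png');save('side','d9.png');chk(9)
f=lambda i,s:cv2.resize(i,s,interpolation=cv2.INTER_CUBIC)
a=cv2.imread('pics/raw_s9.png')[150:230,165:293];b=cv2.imread('pics/raw_d9.png')[145:225,207:335]
cv2.imwrite('pics/m9.png',np.vstack([f(a,(480,300)),f(b,(480,300))]))
```

```text
t 6.80 corner X -65.4 Y 0.7 Z 105.3 mm; F ex 0.05 ey 0.04 z -0.94
carton shift px (0.017297173471504834, 0.000937904814390933) 7.0
```

View pics/m9.png

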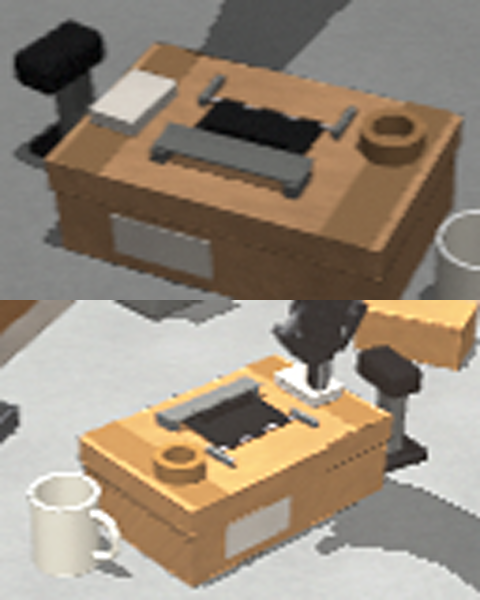

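The tab lies flat with its edge beneath the lip in both views (upper (260,130), lower (235,425)). It is held with the gripper clear, the carton is unmoved and the other items look untouched. I'm handing it in.

```bash
python3 -c "
from cell import arm
print(arm.sign_off())"
```

```text
the job is handed in; nothing more can be done
None
```

The carton is closed: its tab lies flat with the free edge under the lip, and it stayed down after I let go. I handed it in at about 6.8 s.

- **What I did:** with the fingers shut, I pushed the tab over from behind and folded it flat with the rod still back. I then pushed the ridge towards the lip until the rod reached its end stop. The fingers stopped 74.3 mm from the hinge's starting position, against 74 mm expected. After that I eased off, lifted clear and moved away.
- **Last checks:** both camera views show the tab tucked with the gripper clear. The carton shifted less than 0.05 px in the scene view since the tab was folded flat. The other items look untouched by eye, but I did not measure them.
- **Forces:** the push briefly rose to about 18 N along the lid and 12.5 N downward at the end stop, more than it needed.
- **Checks that disagreed:**
  - The two cameras put the carton's centre about 10 mm apart, so I used the mean, which the end-stop position then confirmed.
  - One side-view shift reading showed 0.4 px. I put that down to shadow, because the scene view showed no movement.
  - The downward force read about zero when the tab first reached flat, then about 4.5 N once I pressed 1 mm lower.

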